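# Set up a car radio for wiring on the bench mat

### The job

Set the car radio up for wiring on the black mat: put the two foam blocks on the mat, running front to back, one to support each end of the radio, and lower the radio gently down into the recesses of both, wiring side up, centred on the mat with its long side running left to right, parallel to the mat's front edge. Lay the perforated strap flat on the mat behind the radio, parallel to it, and stand the jar of screws on the mat in front of the radio; both are centred left to right on the mat. Leave the roll of tape, the small foam corner and the fuse holder where they are.

Things in the scene. Friction and masses are not known exactly. Their poses are not given: they have to be found in the camera images.
- mat: flat black rubber work mat, 280 (x, front to back) x 240 (y) x 3 mm, fixed, turned up to 0.2 rad, on a blue-grey blanket (top at world z 0.006) on which all else starts. A small steel snap stud in each corner of its front edge, nearest the robot. Origin: centre of its underside (z 0.006; its top is at z 0.009); x points to its back edge, away from the robot, y to the robot's left.
- radio: car radio: slim silver metal box, 50 mm thick (x) x 178 long (y) x 85 high (z), about 0.65 kg, standing on its black face, wiring side up. On top: fins (+y end), black plug socket, aerial socket (-y end), brass stud, none over 9 mm high. Origin: centre of the face it stands on. Grip across the 50 mm; starts with its long side roughly along world x.
- block_a: white rigid foam block, one of two alike (either may go at either end), 120 mm long (x) x 45 wide (y), 50 high at its ends. A recess runs across its width in the middle: 70 mm wide along x, flat floor 40 mm above the underside; the radio's 50 mm fits in with 10 mm spare each side. 40 g. Origin: centre of underside. Grip across the 45 mm; starts roughly along world x.
- block_b: the second white foam support block, the same in every respect as block_a.
- strap: bare steel mounting strap, perforated with slots and holes: a shallow channel, open side down, 20 mm wide (its x) x 120 mm long (its y) x 12 mm high, 80 g. Origin at the centre of its underside. Starts lying on the blanket with its long side roughly along world x.
- jar: round white plastic jar with a grey screw lid (it holds the screws), 50 mm in diameter, 60 mm high, about 120 g, standing upright; origin at the centre of its underside.
- tape: bystander: roll of black tape lying flat, 58 mm across, 19 mm high; origin at the centre of its underside.
- offcut: bystander: small L-shaped white foam corner piece, 52 x 52 mm, 30 mm high; origin at the centre of its underside.
- fusebox: bystander: small black fuse holder with a clear cover over coloured fuses, 40 x 48 mm, 26 mm high; origin at the centre of its underside.
There are look-alikes about, which are no part of the job. What is shaped like the block_b but purple is not meant. Several things have the shape of the strap; the one meant has the colours described above.

How it is judged:
By the outcome, as a careful person would: the job done as asked, in the order asked, and still so for the second after the job is handed in, with the robot touching nothing.
It also fails if it takes over 134 s, if anything falls off the work surface, if the arm or the gripper's body presses on something with over 40 N, if the wrist force passes 120 N, or if a joint passes its speed limit or range.

### The arm

A 6-joint arm with a two-finger parallel gripper is mounted at the origin on the work surface. World frame = base frame: x ahead of the robot, y to its left, z up, the work surface at z = 0. Lengths are in m, angles in rad, forces in N, time in s.
With the tool pointing down it reaches from about 0.225 to 0.875 m from the base axis. Payload 3.4 kg.
Tool frame: the origin (TCP) lies on the centre line of the jaws, within the pads' length; the fingertips stand 22 mm ahead of it and the grasp point (between the pads) lies 3 mm ahead of it; z points along the fingers, y is the line along which they close (so a half turn about z gives the same grasp; the last joint's range is limited). The gripper opens to 85 mm and grips with 20 to 120 N. Pads are 22 mm wide; open, the fingers measure 114 mm over their backs; the gripper's body (76 mm by 85 mm) begins 54 mm behind the grasp point. The pads swing forward as they close: fully open they stand 13 mm farther back than shut.
Start: joints at [1.134, 0.276, 1.505, -0, 1.361, -0.121], TCP at [0.179, 0.547, 0.253] pointing down, gripper open.
Joint ranges: [-2.89, 2.89], [-0.75, 2.08], [0.22, 2.7], [-1.18, 4.32], [0.11, 2.71], [-2.7, 2.7]. Speed limits (rad/s): [2.57, 2.57, 3.14, 3.14, 3.14, 3.14].

### API

Orientations are given as a 3x3 rotation matrix whose columns are the frame's x, y, z axes.
In Python, from station import telemetry, optics, close_job gives the robot as it stands.
- The arm moves only by the tool arm_command, never from a script. Its argument "moves" is a list of rows, each a list of 2 entries, a list of its own where there are three numbers: the shift along the tool's x, y, z in m, then the turn about the tool's z in degrees. In form: [[[x, y, z], spin], ...]. A call has 1 to 12 rows; each row shifts and turns the commanded pose from where the row before left it, along the tool's axes as they then stand; what a row does not reach is not made up. A row lasts 1/12 s, in which the tool goes at most 41.7 mm and 7.16 degrees, less where a joint would pass 70% of its speed; a pose out of reach is approached as far as the arm can. A call with a gripper value outside its range is refused whole. "gripper" is the finger opening in m, from 0 to 0.0854, set as the call begins (left out, the last holds). The fingers move at their own pace and stop on an object; "grip_force" is the grip in N (left out, the last holds). Time passes only in rows, so rows that do not move let the fingers close. It gives the time, the measured TCP pose, the force, the opening and the grip force at its end, in the units of the state.
- telemetry.read_state(): the state, without advancing time (a new reading comes with each control period).
- optics.camera(name): name is "scene" or "top" or "wrist"; returns the picture (420x560x3 uint8, red, green, blue); there is no depth.
- optics.camera_model(name): a dict with "fx", "fy", "cx", "cy" (pixels), "D" ([k1, k2, p1, p2, k3] as OpenCV has them; the pictures are not rectified), "eye" and "orientation" of the camera in the world. Camera axes: x right, y down, z forward; pixel columns grow to the right and rows downward; lengths in m; the calibration is good to about 2 mm. A picture is of the moment at which its call begins: read the wrist's pose just before it. camera_model takes no time and is no camera call; for the wrist camera it gives the pose at the moment of the call.
- close_job(): hands the job in; it is judged then, once.
Trained networks look in the newest picture that a camera, given by its name, has taken for a name from the list of things; names that differ only in an ending like _2 or _b are one class to them, and where a whole thing is asked for, a point or a joint stands for the part that bears it (a point fixed in the world has none). Each returns a list of dicts, best first, with "confidence" (0 to 1); they miss things now and then, are a little off and sometimes report something else, mostly with a low value. They report only what shows in the picture. A call takes as long as a camera call. They do not tell look-alikes from the thing itself.
- optics.find_in(camera, target): "xyz" ([x, y, z] in m, in world coordinates, good to about 4 mm: the middle of the surface that is visible of it).
- optics.outline_of(camera, target): "pixels" (420x560 bool, what is visible of it).
- optics.tip_of(camera, target): "xyz" ([x, y, z] in m, in world coordinates, good to about 4 mm: a listed point, or the origin of a listed thing).
The state is a dict: "time_s": time; "q": joint angles; "dq": joint speeds; "tau": joint torques, N m; "tcp_pos": TCP position; "tcp_rot": TCP orientation; "wrist_force": force on the tool from outside, world axes, zero at the start; "torque": the same for the moment, N m; "opening": finger opening in m; "gripper_force": force on a finger pad.
Only numpy, scipy, OpenCV 4.12 (cv2) and the standard library are available. Lean on these libraries where they do the work, as an engineer would, in place of code of your own. Each camera call takes 0.05 s, during which the arm holds its last target. There are 200 camera calls.

## Working session

There is one attempt and no reset: what is moved stays moved. The work goes in short steps, Python scripts to look and compute and a tool call to move; the robot and the scene stay as the last step left them, time stands still between calls to the robot, and variables do not carry over. Pictures are saved under pics/ and viewed, at most 14 in all, crops included, and the job is handed in when it is done.

Besides the shell and the picture viewer there is one more tool, called after "Call:" by a JSON object that holds its "name" and its "arguments", one argument or row to a line. arm_command: Moves the arm, as the interface text tells. Its arguments: {"type":"object","properties":{"moves":{"type":"array","items":{"type":"array"}},"gripper":{"type":"number"},"grip_force":{"type":"number"}},"required":["moves"]}

```bash
mkdir -p pics; ls; cat > h.py <<'E'
import numpy as np, cv2
from station import telemetry, optics, close_job
def snap(c,name=None):
    im=optics.camera(c); m=optics.camera_model(c)
    if name: cv2.imwrite('pics/'+name,im[:,:,::-1])
    return im,m
def KD(m): return np.array([[m['fx'],0,m['cx']],[0,m['fy'],m['cy']],[0,0,1.]]),np.array(m['D'],float)
def plane(m,px,z):
    K,D=KD(m); p=cv2.undistortPoints(np.array(px,float).reshape(-1,1,2),K,D).reshape(-1,2)
    d=np.c_[p,np.ones(len(p))]@np.array(m['orientation']).T; e=np.array(m['eye'])
    return e+d*((z-e[2])/d[:,2])[:,None]
def proj(m,P):
    K,D=KD(m); R=np.array(m['orientation']).T
    return cv2.projectPoints(np.array(P,float).reshape(-1,1,3),cv2.Rodrigues(R)[0],-R@np.array(m['eye']),K,D)[0].reshape(-1,2)
E
python3 - <<'E'
from h import *
s=telemetry.read_state();print(s['tcp_pos'],np.round(s['tcp_rot'],3).tolist(),s['time_s'])
for c in ['top','scene']:
    im,m=snap(c,c+'0.png'); print(c,m)
    for t in ['mat','radio','block_a','strap','jar','tape','offcut','fusebox']:
        print(c,t,[(np.round(r['xyz'],3).tolist(),round(r['confidence'],2)) for r in optics.find_in(c,t)])
E
```

```text
pics
[0.17837114 0.54611538 0.25240893] [[-0.951, 0.311, -0.001], [0.311, 0.951, -0.002], [0.0, -0.002, -1.0]] 0.0
top {'fx': 434.19979024914517, 'fy': 434.19979024914517, 'cx': 277.4080400936331, 'cy': 207.9980099746521, 'D': array([-0.02783201,  0.        ,  0.        ,  0.        ,  0.        ]), 'eye': array([0.26877618, 0.1198626 , 1.19470194]), 'orientation': array([[ 0.01751874, -0.99059525,  0.13569875],
       [-0.99973888, -0.01934637, -0.01216114],
       [ 0.01467205, -0.13545027, -0.9906755 ]])}
top mat [([0.574, 0.004, 0.013], 0.62), ([0.345, 0.27, 0.062], 0.62)]
top radio [([0.509, -0.26, 0.091], 0.63), ([0.352, -0.26, 0.03], 0.51)]
top block_a [([0.498, -0.413, 0.044], 0.7), ([0.486, 0.396, 0.048], 0.61), ([0.347, 0.647, 0.034], 0.6)]
top strap [([0.487, 0.266, 0.019], 0.9), ([0.201, 0.307, 0.014], 0.89)]
top jar [([0.343, 0.269, 0.062], 0.91)]
top tape [([0.644, -0.248, 0.024], 0.69)]
top offcut [([0.655, 0.264, 0.038], 0.86)]
top fusebox [([0.354, -0.263, 0.031], 0.55)]
scene {'fx': 505.3857791768428, 'fy': 505.3857791768428, 'cx': 278.5010689555311, 'cy': 216.60813858828766, 'D': array([-0.0273972,  0.       ,  0.       ,  0.       ,  0.       ]), 'eye': array([ 1.72912089, -0.07846988,  1.16849117]), 'orientation': array([[ 0.13694457,  0.64923353, -0.74815908],
       [ 0.9903925 , -0.07509381,  0.11611897],
       [ 0.01920621, -0.756873  , -0.65327971]])}
scene mat [([0.593, 0.001, 0.013], 0.79)]
scene radio [([0.559, -0.27, 0.093], 0.8)]
scene block_a [([0.36, 0.638, 0.038], 0.92), ([0.514, -0.415, 0.044], 0.76), ([0.505, 0.393, 0.049], 0.63), ([0.592, -0.0, 0.011], 0.48)]
scene strap [([0.49, 0.262, 0.016], 0.54), ([0.203, 0.307, 0.013], 0.53)]
scene jar [([0.362, 0.273, 0.051], 0.57)]
scene tape [([0.652, -0.252, 0.023], 0.61)]
scene offcut [([0.668, 0.262, 0.034], 0.74)]
scene fusebox [([0.369, -0.256, 0.03], 0.54)]
```

View pics/top0.png

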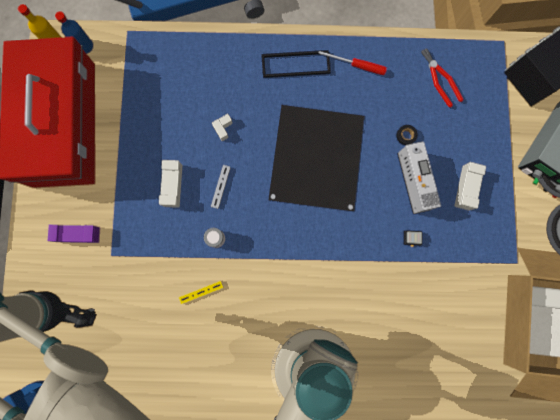

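View pics/scene0.png

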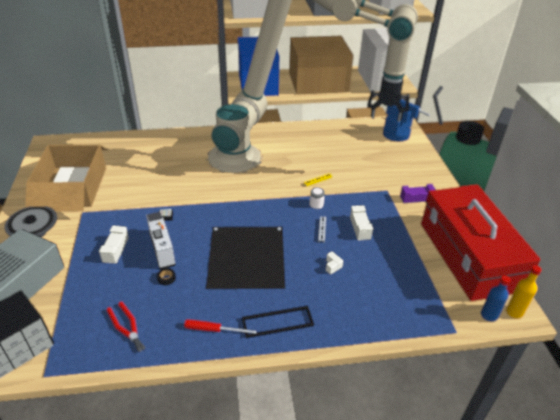

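Top view: mat centred at about (318,158), studs at (272,197) and (350,207). White blocks are at (170,183) and (471,186), the radio at (419,178) with the tape at (407,133) right by its far end. The strap is at (220,186), the jar at (213,237), the offcut at (223,126) and the fuse holder at (413,238). The purple block at (73,234) and the yellow strap at (201,292) are decoys. Next I fit box silhouettes to the masks from both views.

```bash
cat >> h.py <<'E'
S=4
def hullmask(m,P):
    q=proj(m,P)*S+(S-1)/2; h=cv2.convexHull(q.astype(np.float32)).reshape(-1,2)
    im=np.zeros((420*S,560*S),np.uint8); cv2.fillConvexPoly(im,np.round(h*16).astype(np.int32),1,shift=4); 
    return cv2.resize(im.astype(np.float32),(560,420),interpolation=cv2.INTER_AREA)
def prism(x,y,a,h,L,W,z0=.006):
    if W is None: t=np.arange(0,2*np.pi,.2); b=np.c_[np.cos(t),np.sin(t)]*L/2
    else: b=np.array([[1,1],[1,-1],[-1,-1],[-1,1]])*[L/2,W/2]
    c,s=np.cos(a),np.sin(a); b=b@np.array([[c,s],[-s,c]])+[x,y]
    return np.r_[np.c_[b,np.full(len(b),z0)],np.c_[b,np.full(len(b),z0+h)]]
def fit(views,g,h,L,W,fith=True,z0=.006):
    "views: list of (model,mask). returns x,y,yaw,h,iou"
    from scipy.optimize import minimize
    def f(p):
        hh=p[3]*.01 if fith else h; c=0
        for m,k in views:
            r=hullmask(m,prism(p[0]*.01,p[1]*.01,p[2]*.1,hh,L,W,z0)); c+=np.abs(r-k).sum()/max(k.sum(),1)
        return c
    p0=[g[0]*100,g[1]*100,g[2]*10]+([h*100] if fith else [])
    sx=np.vstack([p0]+[np.array(p0)+d for d in np.eye(len(p0))*[1.2,1.2,1]+[[0]] ]) if not fith else np.vstack([p0]+[np.array(p0)+d for d in np.eye(4)*[1.2,1.2,1,.8]])
    r=minimize(f,p0,method='Nelder-Mead',options=dict(initial_simplex=sx,maxiter=150,xatol=.01,fatol=1e-4))
    p=r.x; return np.round([p[0]*.01,p[1]*.01,p[2]*.1,(p[3]*.01 if fith else h),r.fun/len(views)],4)
def getmask(c,t,m,g):
    q=proj(m,[g])[0]; best=None
    for r in optics.outline_of(c,t):
        k=np.array(r['pixels']); 
        if k.sum()<20: continue
        ys,xs=np.nonzero(k); d=np.hypot(xs.mean()-q[0],ys.mean()-q[1])
        if best is None or d<best[0]: best=(d,k.astype(np.float32))
    return best[1] if best and best[0]<30 else None
OBJ={'mat':('mat',(.583,.002,.01,.0),.003,.28,.24),'radio':('radio',(.52,-.262,.05,.2),.085,.178,.05),
'bl':('block_a',(.49,.395,.03,0),.05,.12,.045),'br':('block_b',(.505,-.413,.03,-.15),.05,.12,.045),
'strap':('strap',(.487,.265,.01,-.2),.012,.12,.02),'jar':('jar',(.35,.27,.03,0),.06,.05,None)}
E
python3 - <<'E'
from h import *
V={}
for c in ['top','scene']:
    im,m=snap(c)
    masks={}
    for n,(t,g,h,L,W) in OBJ.items():
        V.setdefault(n,[]).append((m,getmask(c,t,m,g[:3])))
import pickle; pickle.dump(V,open('V.pkl','wb'))
for n,(t,g,h,L,W) in OBJ.items():
    vs=[v for v in V[n] if v[1] is not None]
    print(n,len(vs),[v[1].sum() for v in vs])
    for sub in ([vs] + [[v] for v in vs]):
        print('  ',min((fit(sub,(g[0],g[1],g[3]+d),h,L,W,len(sub)==2 and n!='mat') for d in (-.15,.15)),key=lambda r:r[-1]))
E
```

```text
mat 2 [np.float32(8325.0), np.float32(4600.0)]
   [ 0.5784 -0.0023 -0.1133  0.003   0.0256]
   [ 0.5792 -0.0033 -0.1111  0.003   0.0173]
   [ 0.5758 -0.0016 -0.1159  0.003   0.0262]
radio 2 [np.float32(1831.0), np.float32(922.0)]
   [ 0.5119 -0.2732  0.213   0.0799  0.0849]
   [ 0.5133 -0.2723  0.2203  0.085   0.1121]
   [ 0.5113 -0.2734  0.2092  0.085   0.0758]
bl 1 [np.float32(897.0)]
   [ 0.4894  0.3975 -0.0323  0.05    0.1012]
   [ 0.4894  0.3975 -0.0323  0.05    0.1012]
br 2 [np.float32(1003.0), np.float32(647.0)]
   [ 0.4985 -0.4233 -0.2597  0.0416  0.0967]
   [ 0.4986 -0.4226 -0.2738  0.05    0.0993]
   [ 0.4984 -0.4215 -0.2089  0.05    0.1408]
strap 2 [np.float32(342.0), np.float32(78.0)]
   [ 0.4853  0.2655 -0.2567  0.0016  0.5404]
   [ 0.4879  0.2639 -0.2532  0.012   0.1065]
   [ 0.4688  0.27   -0.2714  0.012   1.0272]
jar 2 [np.float32(334.0), np.float32(236.0)]
   [0.3454 0.2734 0.2587 0.0558 0.1149]
   [0.3455 0.2728 0.2264 0.06   0.0619]
   [0.3416 0.2751 0.2063 0.06   0.1933]
```

```bash
cat >> h.py <<'E'
MAT=np.array([.579,-.003]); MA=-.112
def onmat(x,y): c,s=np.cos(MA),np.sin(MA); return MAT+[c*x-s*y,s*x+c*y]
def st():
    s=telemetry.read_state(); R=np.array(s['tcp_rot']); return s,np.array(s['tcp_pos']),np.arctan2(R[1,1],R[0,1])
def Rp(psi): # tool down, y at angle psi
    y=np.array([np.cos(psi),np.sin(psi),0]); z=np.array([0,0,-1.]); return np.c_[np.cross(y,z),y,z]
def plan(p0,a0,p1,a1,n=None,vmax=.03):
    "constant row repeated n times from (p0,psi a0) to (p1,a1)"
    d=np.array(p1)-p0; da=(a1-a0)
    if n is None: n=int(max(np.ceil(np.linalg.norm(d)/vmax),np.ceil(abs(np.degrees(da))/6),1))
    M=sum(Rp(a0+da*k/n) for k in range(n)); s=np.linalg.solve(M,d)
    print(n,'x',[np.round(s,4).tolist(),round(-np.degrees(da)/n,2)])
def path(*w,vmax=.03):
    "w: (x,y,z,psi) waypoints from the present state"
    s,p,a=st(); print('t',round(s['time_s'],2),'now',np.round(p,4),'psi',round(a,3),'q6',round(s['q'][5],2),'F',np.round(s['wrist_force'],1),'open',round(s['opening'],4))
    for x in w:
        n=x[4] if len(x)>4 else None
        plan(p,a,x[:3],x[3],n,vmax); p,a=np.array(x[:3]),x[3]
E
python3 - <<'E'
from h import *
path((.4894,.3975,.13,1.54))
E
```

```text
t 1.6 now [0.1786 0.5466 0.2533] psi 1.255 q6 -0.12 F [0.1 0.5 0.1] open 0.0857
13 x [[-0.0257, -0.0069, 0.0095], np.float64(-1.26)]
```

Call:
{"name": "arm_command", "arguments": {
  "moves": [
    [[-0.012, -0.003, 0.005], -1.26],
    [[-0.026, -0.007, 0.0095], -1.26],
    [[-0.0275, -0.007, 0.0095], -1.26],
    [[-0.0275, -0.007, 0.0095], -1.26],
    [[-0.0275, -0.007, 0.0095], -1.26],
    [[-0.0275, -0.007, 0.0095], -1.26],
    [[-0.0275, -0.007, 0.0095], -1.26],
    [[-0.0275, -0.007, 0.0095], -1.26],
    [[-0.0275, -0.007, 0.0095], -1.26],
    [[-0.0275, -0.007, 0.0095], -1.26],
    [[-0.0275, -0.007, 0.0095], -1.26],
    [[-0.0275, -0.007, 0.0095], -1.26]
  ],
  "gripper": 0.085
}}

```text
time_s: 2.6
tcp_pos: [0.4716, 0.409, 0.1434]
tcp_rot: [[-0.999, 0.051, 0.0], [0.051, 0.999, 0.0], [-0.0, 0.0, -1.0]]
wrist_force: [0.8, 0.6, -0.2]
opening: 0.0849
gripper_force: 0.0
```

```bash
python3 - <<'E'
from h import *
im,m=snap('wrist','w1.png'); print(m['eye'],np.round(m['orientation'],3).tolist())
print([(np.round(r['xyz'],4),r['confidence']) for r in optics.find_in('wrist','block_a')])
path((.4894,.3975,.08,1.54))
E
```

```text
[0.39245647 0.4120303  0.26260146] [[0.051, 0.943, 0.328], [0.999, -0.048, -0.018], [-0.002, 0.329, -0.944]]
[(array([0.4781, 0.4019, 0.0457]), 0.82), (array([0.3563, 0.5965, 0.0084]), 0.65)]
t 2.7 now [0.474  0.4079 0.1419] psi 1.516 q6 -0.91 F [-1.2 -0.6  0.2] open 0.085
3 x [[-0.0053, -0.0032, 0.0206], np.float64(-0.47)]
```

View pics/w1.png

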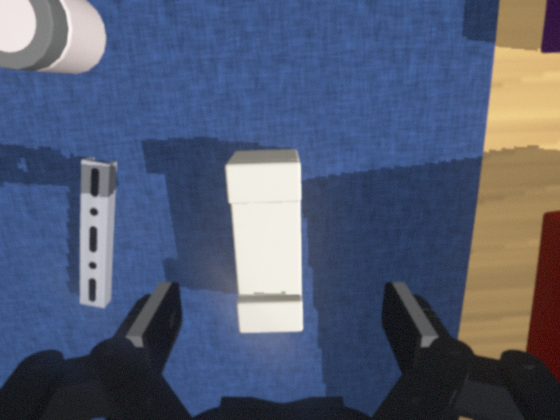

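Wrist view: the block fills columns 227–303 and rows 150–332, between the fingers. The strap is at (98,232). I refine both by silhouette fit.

```bash
python3 - <<'E'
from h import *
import pickle
m=optics.camera_model('wrist')
V=pickle.load(open('V.pkl','rb'))
for n in ['bl','strap']:
    t,g,h,L,W=OBJ[n]; k=getmask('wrist',t,m,g[:3])
    if k is None: print(n,'none'); continue
    f=fit([(m,k)],(g[0],g[1],g[3]),h,L,W,False); print(n,f)
    print(' both',fit([(m,k),V[n][0]],(f[0],f[1],f[2]),h,L,W,True))
print(np.round(plane(m,[(228,163),(300,163),(303,331),(239,332)],.056),4))
E
```

```text
bl [ 0.4907  0.3978 -0.0227  0.05    0.0587]
 both [ 0.4908  0.3978 -0.0262  0.0427  0.066 ]
strap [ 0.4891  0.2642 -0.2511  0.012   0.0348]
 both [ 0.4889  0.2639 -0.2519  0.011   0.0723]
[[0.4295 0.3793 0.056 ]
 [0.4318 0.4214 0.056 ]
 [0.5499 0.4192 0.056 ]
 [0.5484 0.3746 0.056 ]]
```

```bash
python3 - <<'E'
from h import *
path((.4905,.398,.10,1.546,3),(.4905,.398,.032,1.546,4))
E
```

```text
t 2.8 now [0.4705 0.4093 0.1432] psi 1.517 q6 -0.91 F [0.  0.3 0.2] open 0.085
3 x [[-0.0068, -0.0035, 0.0144], np.float64(-0.55)]
4 x [[-0.0, 0.0, 0.017], np.float64(-0.0)]
```

Call:
{"name": "arm_command", "arguments": {
  "moves": [
    [[-0.0068, -0.0035, 0.0144], -0.55],
    [[-0.0068, -0.0035, 0.0144], -0.55],
    [[-0.0068, -0.0035, 0.0144], -0.55],
    [[0, 0, 0.017], 0],
    [[0, 0, 0.017], 0],
    [[0, 0, 0.017], 0],
    [[0, 0, 0.017], 0],
    [[0, 0, 0], 0]
  ]
}}

```text
time_s: 3.47
tcp_pos: [0.487, 0.3979, 0.0301]
tcp_rot: [[-1.0, 0.022, -0.005], [0.022, 1.0, -0.003], [0.005, -0.003, -1.0]]
wrist_force: [0.3, -0.9, -0.2]
opening: 0.0849
gripper_force: 0.0
```

Call:
{"name": "arm_command", "arguments": {
  "moves": [
    [[0, 0, 0], 0],
    [[0, 0, 0], 0],
    [[0, 0, 0], 0],
    [[0, 0, 0], 0],
    [[0, 0, 0], 0],
    [[0, 0, 0], 0],
    [[0, 0, 0], 0],
    [[0, 0, 0], 0]
  ],
  "gripper": 0.03,
  "grip_force": 30
}}

```text
time_s: 4.13
tcp_pos: [0.491, 0.3992, 0.0343]
tcp_rot: [[-1.0, 0.023, 0.002], [0.023, 1.0, 0.002], [-0.002, 0.002, -1.0]]
wrist_force: [-0.3, 0.9, 6.3]
opening: 0.0446
gripper_force: 32.2
```

```bash
python3 - <<'E'
from h import *
s,p,a=st()
x,y=onmat(0,.066); P=np.pi/2+MA
path((p[0],p[1],.10,a,3),(x,y,.085,P))
E
```

```text
t 4.13 now [0.491  0.3992 0.0343] psi 1.548 q6 -0.98 F [-0.3  0.9  6.3] open 0.0446
3 x [[-0.0, 0.0, -0.0219], np.float64(-0.0)]
12 x [[-0.0097, -0.0275, 0.0012], np.float64(0.42)]
```

Call:
{"name": "arm_command", "arguments": {
  "moves": [
    [[0, 0, -0.015], 0],
    [[0, 0, -0.025], 0],
    [[0, 0, -0.025], 0],
    [[0, 0, 0], 0]
  ]
}}

```text
time_s: 4.47
tcp_pos: [0.493, 0.4002, 0.1028]
tcp_rot: [[-1.0, 0.023, 0.008], [0.023, 1.0, 0.005], [-0.008, 0.005, -1.0]]
wrist_force: [1.3, 0.4, 0.5]
opening: 0.0445
gripper_force: 31.5
```

Call:
{"name": "arm_command", "arguments": {
  "moves": [
    [[-0.005, -0.0135, 0.0005], 0.3],
    [[-0.0097, -0.0275, 0.001], 0.45],
    [[-0.0097, -0.0275, 0.001], 0.45],
    [[-0.0097, -0.0275, 0.001], 0.45],
    [[-0.0097, -0.0275, 0.001], 0.45],
    [[-0.0097, -0.0275, 0.001], 0.45],
    [[-0.0097, -0.0275, 0.001], 0.45],
    [[-0.0097, -0.0275, 0.001], 0.45],
    [[-0.0097, -0.0275, 0.001], 0.45],
    [[-0.0097, -0.0275, 0.001], 0.45],
    [[-0.0097, -0.0275, 0.001], 0.45],
    [[-0.0097, -0.0275, 0.001], 0.45]
  ]
}}

```text
time_s: 5.47
tcp_pos: [0.5797, 0.0734, 0.0846]
tcp_rot: [[-0.993, 0.115, -0.003], [0.115, 0.993, -0.0], [0.003, -0.001, -1.0]]
wrist_force: [0.6, 0.8, -1.3]
opening: 0.0448
gripper_force: 31.5
```

Call:
{"name": "arm_command", "arguments": {
  "moves": [
    [[-0.005, -0.0135, 0], 0],
    [[0, 0, 0], 0],
    [[0, 0, 0], 0],
    [[0, 0, 0], 0]
  ]
}}

```text
time_s: 5.8
tcp_pos: [0.5834, 0.0625, 0.0855]
tcp_rot: [[-0.993, 0.115, -0.002], [0.115, 0.993, 0.001], [0.002, 0.001, -1.0]]
wrist_force: [-0.7, 0.4, 0.4]
opening: 0.0446
gripper_force: 31.4
```

```bash
python3 - <<'E'
from h import *
x,y=onmat(0,.066); P=np.pi/2+MA
path((x,y,.06,P,3),(x,y,.037,P,5))
im,m=snap('wrist','w2.png'); s,p,a=st(); print(p,a)
im,m=snap('top','t2.png'); cv2.imwrite('pics/t2c.png',cv2.resize(im[90:230,240:400,::-1],None,fx=5,fy=4.2857))
E
```

```text
t 5.8 now [0.5834 0.0625 0.0855] psi 1.456 q6 -1.47 F [-0.7  0.4  0.4] open 0.0446
3 x [[-0.001, 0.0001, 0.0085], np.float64(-0.05)]
5 x [[-0.0, 0.0, 0.0046], np.float64(-0.0)]
[0.5835246  0.06295441 0.08573526] 1.456841116760875
```

View pics/w2.png

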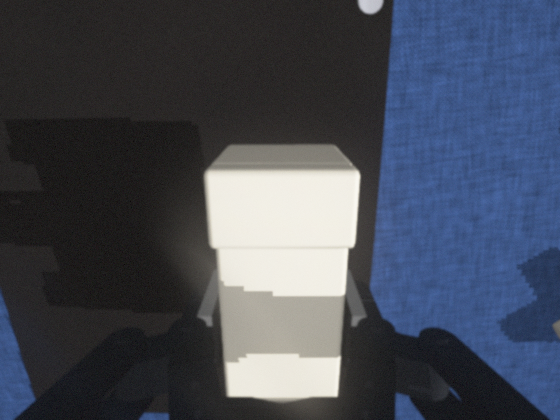

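The wrist view shows the block held squarely, its near top edge from (208,170) to (358,170). It also shows the mat's left edge from (393,0) to (376,200) and the left stud at (370,4). I use these to check the mat pose and the block offset in the grip.

```bash
python3 - <<'E'
from h import *
m=optics.camera_model('wrist'); s,p,a=st()
q=plane(m,[(393,0),(385,100),(376,200),(370,4)],.009)
c,sn=np.cos(MA),np.sin(MA); R=np.array([[c,sn],[-sn,c]])
print('mat frame',np.round((q[:,:2]-MAT)@R.T,4)) 
b=plane(m,[(208,170),(358,170),(218,247),(347,247),(228,395),(339,395)],p[2]-.026+.050)
print('block near top edge in mat frame',np.round((b[:,:2]-MAT)@R.T,4), 'tcp',np.round(R@(p[:2]-MAT),4))
E
```

```text
mat frame [[-0.1299  0.1223]
 [-0.0817  0.1221]
 [-0.0259  0.1218]
 [-0.1279  0.1109]]
block near top edge in mat frame [[-0.0655  0.0464]
 [-0.0655  0.088 ]
 [-0.0421  0.0478]
 [-0.0421  0.0863]
 [ 0.0156  0.0477]
 [ 0.0157  0.0872]] tcp [-0.0028  0.0662]
```

Call:
{"name": "arm_command", "arguments": {
  "moves": [
    [[-0.004, 0.001, 0.01], 0],
    [[0, 0, 0.012], 0],
    [[0, 0, 0.01], 0],
    [[0, 0, 0.006], 0],
    [[0, 0, 0.003], 0],
    [[0, 0, 0], 0]
  ]
}}

```text
time_s: 6.4
tcp_pos: [0.5877, 0.0628, 0.044]
tcp_rot: [[-0.993, 0.114, -0.002], [0.114, 0.993, 0.0], [0.002, -0.0, -1.0]]
wrist_force: [-0.8, -0.0, -0.2]
opening: 0.0448
gripper_force: 31.4
```

Call:
{"name": "arm_command", "arguments": {
  "moves": [
    [[0, 0, 0.002], 0],
    [[0, 0, 0.002], 0],
    [[0, 0, 0], 0]
  ]
}}

```text
time_s: 6.65
tcp_pos: [0.5885, 0.0624, 0.0412]
tcp_rot: [[-0.993, 0.115, 0.0], [0.115, 0.993, 0.0], [-0.0, 0.0, -1.0]]
wrist_force: [-0.1, -0.2, -0.3]
opening: 0.0441
gripper_force: 31.4
```

Call:
{"name": "arm_command", "arguments": {
  "moves": [
    [[0, 0, 0.002], 0],
    [[0, 0, 0.0015], 0],
    [[0, 0, 0], 0],
    [[0, 0, 0], 0]
  ]
}}

```text
time_s: 6.98
tcp_pos: [0.5884, 0.0624, 0.0376]
tcp_rot: [[-0.993, 0.115, 0.0], [0.115, 0.993, 0.0], [-0.0, 0.0, -1.0]]
wrist_force: [0.5, -0.6, -0.8]
opening: 0.0442
gripper_force: 31.5
```

Call:
{"name": "arm_command", "arguments": {
  "moves": [
    [[0, 0, 0.001], 0],
    [[0, 0, 0.001], 0],
    [[0, 0, 0], 0],
    [[0, 0, 0], 0]
  ]
}}

```text
time_s: 7.32
tcp_pos: [0.5885, 0.0624, 0.0373]
tcp_rot: [[-0.993, 0.115, 0.001], [0.115, 0.993, 0.0], [-0.001, 0.0, -1.0]]
wrist_force: [-3.2, -0.8, 9.8]
opening: 0.0447
gripper_force: 32.6
```

Call:
{"name": "arm_command", "arguments": {
  "moves": [
    [[0, 0, 0.001], 0],
    [[0, 0, 0.0005], 0],
    [[0, 0, 0], 0],
    [[0, 0, 0], 0]
  ]
}}

```text
time_s: 7.65
tcp_pos: [0.5885, 0.0624, 0.0373]
tcp_rot: [[-0.993, 0.114, 0.002], [0.114, 0.993, 0.0], [-0.001, 0.0, -1.0]]
wrist_force: [-6.0, -0.4, 19.4]
opening: 0.0447
gripper_force: 33.8
```

Call:
{"name": "arm_command", "arguments": {
  "moves": [
    [[0, 0, -0.0015], 0],
    [[0, 0, 0], 0],
    [[0, 0, 0], 0],
    [[0, 0, 0], 0],
    [[0, 0, 0], 0],
    [[0, 0, 0], 0],
    [[0, 0, -0.02], 0],
    [[0, 0, -0.035], 0],
    [[0, 0, -0.035], 0],
    [[0, 0, -0.035], 0],
    [[0, 0, 0], 0]
  ],
  "gripper": 0.07
}}

```text
time_s: 8.57
tcp_pos: [0.5929, 0.0625, 0.1678]
tcp_rot: [[-0.993, 0.114, 0.014], [0.114, 0.993, -0.0], [-0.014, 0.002, -1.0]]
wrist_force: [1.3, 0.1, 0.7]
opening: 0.0701
gripper_force: 0.0
```

```bash
python3 - <<'E'
from h import *
path((.475,-.42,.165,1.31),vmax=.035)
E
```

```text
t 8.57 now [0.5929 0.0625 0.1678] psi 1.456 q6 -1.47 F [1.3 0.1 0.7] open 0.0701
15 x [[0.0019, -0.0331, 0.0002], np.float64(0.56)]
```

Call:
{"name": "arm_command", "arguments": {
  "moves": [
    [[0.002, -0.018, 0], 0.5],
    [[0.002, -0.034, 0], 0.6],
    [[0.002, -0.034, 0], 0.6],
    [[0.002, -0.034, 0], 0.6],
    [[0.002, -0.034, 0], 0.6],
    [[0.002, -0.034, 0], 0.6],
    [[0.002, -0.034, 0], 0.6],
    [[0.002, -0.034, 0], 0.6],
    [[0.002, -0.034, 0], 0.6],
    [[0.002, -0.034, 0], 0.6],
    [[0.002, -0.034, 0], 0.6],
    [[0.002, -0.034, 0], 0.6]
  ],
  "gripper": 0.085
}}

```text
time_s: 9.57
tcp_pos: [0.4966, -0.3209, 0.1601]
tcp_rot: [[-0.972, 0.237, -0.0], [0.237, 0.972, 0.0], [0.0, 0.0, -1.0]]
wrist_force: [0.3, 0.1, 0.1]
opening: 0.0849
gripper_force: 0.0
```

Call:
{"name": "arm_command", "arguments": {
  "moves": [
    [[0.002, -0.034, 0], 0.6],
    [[0.002, -0.034, 0], 0.6],
    [[0.002, -0.018, 0], 0.4],
    [[0, 0, 0], 0],
    [[0, 0, 0], 0],
    [[0, 0, 0], 0]
  ]
}}

```text
time_s: 10.07
tcp_pos: [0.4705, -0.4003, 0.16]
tcp_rot: [[-0.965, 0.263, -0.0], [0.263, 0.965, 0.002], [0.001, 0.002, -1.0]]
wrist_force: [0.4, -0.6, 0.7]
opening: 0.0851
gripper_force: 0.0
```

```bash
python3 - <<'E'
from h import *
import pickle
V=pickle.load(open('V.pkl','rb'))
im,m=snap('wrist','w3.png')
for n in ['br','radio']:
    t,g,h,L,W=OBJ[n]; k=getmask('wrist',t,m,g[:3])
    if k is None: print(n,'none'); continue
    print(n,k.sum(),fit([(m,k)],(g[0],g[1],g[3]),h,L,W,False),fit([(m,k),V[n][0]],(g[0],g[1],g[3]),h,L,W,True))
path((.4985,-.423,.10,1.31))
im,m=snap('top','t3.png')
cv2.imwrite('pics/t3c.png',np.hstack([cv2.imread('pics/w3.png')[:,:420],cv2.resize(im[90:230,240:367,::-1],(380,420))]))
E
```

```text
br 10387.0 [ 0.4993 -0.4206 -0.2387  0.05    0.0504] [ 0.5001 -0.4213 -0.2453  0.0461  0.0721]
radio 28901.0 [ 0.5143 -0.2705  0.2432  0.085   0.0389] [ 0.5147 -0.2702  0.2364  0.0838  0.0737]
t 10.22 now [ 0.471  -0.3999  0.1605] psi 1.306 q6 -2.12 F [ 0.6 -0.2  0.2] open 0.0852
3 x [[-0.0109, -0.0051, 0.0202], np.float64(-0.08)]
```

View pics/t3c.png

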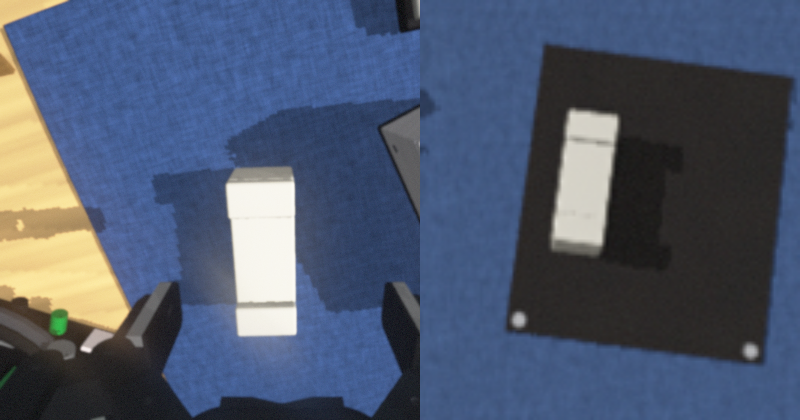

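The left crop shows the right block centred between the fingers, columns 227–297. The right crop shows the first block standing parallel on the mat. Now I grasp the second block.

```bash
python3 - <<'E'
from h import *
path((.4993,-.421,.10,1.33,3),(.4993,-.421,.033,1.33,4))
x,y=onmat(0.002,-.066)
print('after:');plan(np.array((.4993,-.421,.16)),1.33,(x,y,.16),np.pi/2+MA);
E
```

```text
t 10.27 now [ 0.471  -0.4     0.1606] psi 1.306 q6 -2.12 F [-0.7  0.6  0.6] open 0.0851
3 x [[-0.0109, -0.0044, 0.0202], np.float64(-0.46)]
4 x [[-0.0, 0.0, 0.0168], np.float64(-0.0)]
after:
12 x [[-0.0008, 0.03, -0.0], np.float64(-0.61)]
```

Call:
{"name": "arm_command", "arguments": {
  "moves": [
    [[-0.011, -0.0044, 0.02], -0.46],
    [[-0.011, -0.0044, 0.02], -0.46],
    [[-0.011, -0.0044, 0.02], -0.46],
    [[0, 0, 0.017], 0],
    [[0, 0, 0.017], 0],
    [[0, 0, 0.017], 0],
    [[0, 0, 0.0165], 0],
    [[0, 0, 0], 0],
    [[0, 0, 0], 0]
  ]
}}

```text
time_s: 11.02
tcp_pos: [0.499, -0.4213, 0.0324]
tcp_rot: [[-0.971, 0.239, -0.001], [0.239, 0.971, 0.002], [0.002, 0.001, -1.0]]
wrist_force: [0.2, -1.4, 0.7]
opening: 0.085
gripper_force: 0.0
```

Call:
{"name": "arm_command", "arguments": {
  "moves": [
    [[0, 0, 0], 0],
    [[0, 0, 0], 0],
    [[0, 0, 0], 0],
    [[0, 0, 0], 0],
    [[0, 0, 0], 0],
    [[0, 0, 0], 0],
    [[0, 0, 0], 0],
    [[0, 0, -0.015], 0],
    [[0, 0, -0.035], 0],
    [[0, 0, -0.038], 0],
    [[0, 0, -0.038], 0],
    [[0, 0, 0], 0]
  ],
  "gripper": 0.03,
  "grip_force": 30
}}

```text
time_s: 12.02
tcp_pos: [0.5022, -0.4258, 0.1677]
tcp_rot: [[-0.971, 0.24, 0.011], [0.24, 0.971, -0.011], [-0.013, -0.008, -1.0]]
wrist_force: [2.1, -1.1, 0.3]
opening: 0.0447
gripper_force: 31.8
```

Call:
{"name": "arm_command", "arguments": {
  "moves": [
    [[-0.0008, 0.015, 0], -0.6],
    [[-0.0008, 0.03, 0], -0.6],
    [[-0.0008, 0.03, 0], -0.6],
    [[-0.0008, 0.03, 0], -0.6],
    [[-0.0008, 0.03, 0], -0.6],
    [[-0.0008, 0.03, 0], -0.6],
    [[-0.0008, 0.03, 0], -0.6],
    [[-0.0008, 0.03, 0], -0.6],
    [[-0.0008, 0.03, 0], -0.6],
    [[-0.0008, 0.03, 0], -0.6],
    [[-0.0008, 0.03, 0], -0.6],
    [[-0.0008, 0.03, 0], -0.6]
  ]
}}

```text
time_s: 13.02
tcp_pos: [0.5696, -0.0826, 0.1574]
tcp_rot: [[-0.993, 0.116, -0.003], [0.116, 0.993, 0.001], [0.004, 0.001, -1.0]]
wrist_force: [0.6, 0.1, -0.6]
opening: 0.0453
gripper_force: 31.8
```

Call:
{"name": "arm_command", "arguments": {
  "moves": [
    [[0, 0.015, 0], 0],
    [[0, 0, 0], 0],
    [[0, 0, 0], 0],
    [[0, 0, 0], 0]
  ]
}}

```text
time_s: 13.35
tcp_pos: [0.572, -0.0705, 0.1582]
tcp_rot: [[-0.993, 0.116, -0.002], [0.116, 0.993, -0.0], [0.002, -0.0, -1.0]]
wrist_force: [-0.6, 0.2, -0.3]
opening: 0.0446
gripper_force: 31.8
```

```bash
python3 - <<'E'
from h import *
x,y=onmat(0.002,-.066); P=np.pi/2+MA
path((x,y,.05,P,5))
E
```

```text
t 13.35 now [ 0.572  -0.0705  0.1582] psi 1.454 q6 -1.7 F [-0.6  0.2 -0.3] open 0.0446
5 x [[-0.0003, 0.0004, 0.0216], np.float64(-0.05)]
```

Call:
{"name": "arm_command", "arguments": {
  "moves": [
    [[-0.001, 0.002, 0.015], 0],
    [[0, 0, 0.025], 0],
    [[0, 0, 0.025], 0],
    [[0, 0, 0.025], 0],
    [[0, 0, 0.015], 0],
    [[0, 0, 0.008], 0],
    [[0, 0, 0.003], 0],
    [[0, 0, 0], 0],
    [[0, 0, 0], 0]
  ]
}}

```text
time_s: 14.1
tcp_pos: [0.5746, -0.0691, 0.0438]
tcp_rot: [[-0.993, 0.117, 0.002], [0.117, 0.993, -0.0], [-0.002, -0.0, -1.0]]
wrist_force: [0.5, -0.4, -1.1]
opening: 0.0447
gripper_force: 31.8
```

Call:
{"name": "arm_command", "arguments": {
  "moves": [
    [[0, 0, 0.002], 0],
    [[0, 0, 0.0015], 0],
    [[0, 0, 0.001], 0],
    [[0, 0, 0], 0],
    [[0, 0, 0], 0]
  ]
}}

```text
time_s: 14.52
tcp_pos: [0.574, -0.0683, 0.0388]
tcp_rot: [[-0.993, 0.116, 0.0], [0.116, 0.993, -0.0], [-0.0, 0.0, -1.0]]
wrist_force: [0.3, 0.1, -0.9]
opening: 0.0448
gripper_force: 31.8
```

Call:
{"name": "arm_command", "arguments": {
  "moves": [
    [[0, 0, 0.001], 0],
    [[0, 0, 0.001], 0],
    [[0, 0, 0], 0],
    [[0, 0, 0], 0]
  ]
}}

```text
time_s: 14.85
tcp_pos: [0.5741, -0.0684, 0.0375]
tcp_rot: [[-0.993, 0.116, 0.001], [0.116, 0.993, -0.0], [-0.001, -0.0, -1.0]]
wrist_force: [-1.4, 0.6, 5.7]
opening: 0.0444
gripper_force: 32.4
```

Call:
{"name": "arm_command", "arguments": {
  "moves": [
    [[0, 0, -0.001], 0],
    [[0, 0, 0], 0],
    [[0, 0, 0], 0],
    [[0, 0, 0], 0],
    [[0, 0, 0], 0],
    [[0, 0, 0], 0],
    [[0, 0, -0.02], 0],
    [[0, 0, -0.038], 0],
    [[0, 0, -0.04], 0],
    [[0, 0, -0.04], 0],
    [[0, 0, -0.015], 0],
    [[0, 0, 0], 0]
  ],
  "gripper": 0.07
}}

```text
time_s: 15.85
tcp_pos: [0.5768, -0.0691, 0.1958]
tcp_rot: [[-0.993, 0.116, 0.01], [0.116, 0.993, -0.002], [-0.01, -0.001, -1.0]]
wrist_force: [-0.1, 0.3, -0.2]
opening: 0.0703
gripper_force: 0.0
```

```bash
python3 - <<'E'
from h import *
path((.505,-.27,.20,1.805,9))
E
```

```text
t 15.85 now [ 0.5768 -0.0691  0.1958] psi 1.454 q6 -1.69 F [-0.1  0.3 -0.2] open 0.0703
9 x [[0.0089, -0.0221, -0.0005], np.float64(-2.23)]
```

Call:
{"name": "arm_command", "arguments": {
  "moves": [
    [[0.009, -0.022, 0], -2.25],
    [[0.009, -0.022, 0], -2.25],
    [[0.009, -0.022, 0], -2.25],
    [[0.009, -0.022, 0], -2.25],
    [[0.009, -0.022, 0], -2.25],
    [[0.009, -0.022, 0], -2.25],
    [[0.009, -0.022, 0], -2.25],
    [[0.009, -0.022, 0], -2.25],
    [[0.009, -0.022, 0], -2.25],
    [[0, 0, 0], 0],
    [[0, 0, 0], 0],
    [[0, 0, 0], 0]
  ],
  "gripper": 0.085
}}

```text
time_s: 16.85
tcp_pos: [0.5008, -0.2677, 0.1894]
tcp_rot: [[-0.972, -0.234, -0.002], [-0.234, 0.972, 0.002], [0.001, 0.002, -1.0]]
wrist_force: [-0.2, -0.8, -0.0]
opening: 0.0849
gripper_force: 0.0
```

```bash
python3 - <<'E'
from h import *
import pickle
V=pickle.load(open('V.pkl','rb'))
im,m=snap('wrist','w4.png')
n='radio'; t,g,h,L,W=OBJ[n]; k=getmask('wrist',t,m,(.51,-.27,.09))
print(k.sum(),fit([(m,k)],(g[0],g[1],g[3]),h,L,W,False),fit([(m,k),V[n][1]],(g[0],g[1],g[3]),h,L,W,True))
im,mt=snap('top','t4.png')
for n,gg in (('bl',onmat(0,.066)),('br',onmat(0,-.066))):
    t,g,h,L,W=OBJ[n]; k=getmask('top',t,mt,(*gg,.05))
    f=fit([(mt,k)],(*gg,MA),h,L,W,False,.009); c,s=np.cos(MA),np.sin(MA); print(n,f,'mat',np.array([[c,s],[-s,c]])@(f[:2]-MAT),f[2]-MA)
path((.5145,-.27,.12,1.81))
E
```

```text
18032.0 [ 0.5144 -0.2712  0.2369  0.085   0.049 ] [ 0.5141 -0.2717  0.2203  0.0836  0.0726]
bl [ 0.5854  0.0614 -0.1163  0.05    0.0583] mat [-0.00083783  0.06471181] -0.004299999999999998
br [ 0.5734 -0.0695 -0.1123  0.05    0.058 ] mat [ 0.00186752 -0.06670924] -0.0002999999999999947
t 17.1 now [ 0.5015 -0.2675  0.1905] psi 1.809 q6 -2.42 F [ 0.2 -1.   0.3] open 0.0852
3 x [[-0.004, -0.0018, 0.0235], np.float64(-0.03)]
```

View pics/w4.png

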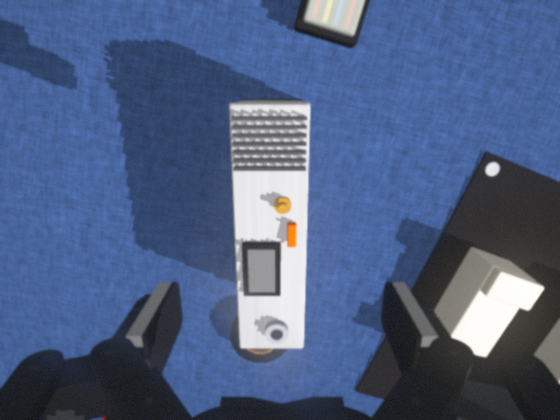

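The wrist view shows the radio upright between the fingers: columns 230–310, rows 103–350, fins towards the robot. The tape roll is at (260,345) by the far end. The yaw fits well, so I descend and grip.

```bash
python3 - <<'E'
from h import *
path((.5144,-.2714,.15,1.806,3),(.5144,-.2714,.062,1.806,5))
x,y=onmat(0,.0)
print('after:');plan(np.array((.5144,-.2714,.16)),1.806,(x,y,.16),MA,18);
E
```

```text
t 17.1 now [ 0.5015 -0.2675  0.1905] psi 1.809 q6 -2.42 F [ 0.2 -1.   0.3] open 0.0852
3 x [[-0.0039, -0.0023, 0.0135], np.float64(0.05)]
5 x [[-0.0, 0.0, 0.0176], np.float64(-0.0)]
after:
18 x [[0.0076, 0.0163, -0.0], np.float64(6.11)]
```

Call:
{"name": "arm_command", "arguments": {
  "moves": [
    [[-0.004, -0.0023, 0.0135], 0.05],
    [[-0.004, -0.0023, 0.0135], 0.05],
    [[-0.004, -0.0023, 0.0135], 0.05],
    [[0, 0, 0.0176], 0],
    [[0, 0, 0.0176], 0],
    [[0, 0, 0.0176], 0],
    [[0, 0, 0.0176], 0],
    [[0, 0, 0.0176], 0],
    [[0, 0, 0], 0],
    [[0, 0, 0], 0]
  ]
}}

```text
time_s: 17.93
tcp_pos: [0.5143, -0.2716, 0.0615]
tcp_rot: [[-0.973, -0.233, -0.002], [-0.233, 0.973, 0.001], [0.001, 0.002, -1.0]]
wrist_force: [0.1, -0.8, 0.0]
opening: 0.0852
gripper_force: 0.0
```

Call:
{"name": "arm_command", "arguments": {
  "moves": [
    [[0, 0, 0], 0],
    [[0, 0, 0], 0],
    [[0, 0, 0], 0],
    [[0, 0, 0], 0],
    [[0, 0, 0], 0],
    [[0, 0, 0], 0],
    [[0, 0, 0], 0],
    [[0, 0, 0], 0]
  ],
  "gripper": 0.035,
  "grip_force": 80
}}

```text
time_s: 18.6
tcp_pos: [0.5155, -0.2727, 0.0636]
tcp_rot: [[-0.973, -0.232, 0.002], [-0.232, 0.973, -0.001], [-0.002, -0.001, -1.0]]
wrist_force: [0.7, 0.2, 6.4]
opening: 0.049
gripper_force: 84.8
```

Call:
{"name": "arm_command", "arguments": {
  "moves": [
    [[0, 0, -0.005], 0],
    [[0, 0, -0.01], 0],
    [[0, 0, -0.018], 0],
    [[0, 0, -0.018], 0],
    [[0, 0, -0.018], 0],
    [[0, 0, -0.018], 0],
    [[0, 0, -0.015], 0],
    [[0, 0, -0.007], 0],
    [[0, 0, 0], 0]
  ]
}}

```text
time_s: 19.35
tcp_pos: [0.5152, -0.2729, 0.1728]
tcp_rot: [[-0.973, -0.232, 0.003], [-0.232, 0.973, -0.002], [-0.002, -0.002, -1.0]]
wrist_force: [0.5, -0.1, -4.5]
opening: 0.0491
gripper_force: 84.1
```

```bash
python3 - <<'E'
from h import *
x,y=onmat(0,.0)
path((x,y,.172,MA,22))
E
```

```text
t 19.35 now [ 0.5152 -0.2729  0.1728] psi 1.805 q6 -2.41 F [ 0.5 -0.1 -4.5] open 0.0491
22 x [[0.0064, 0.0133, 0.0], np.float64(4.99)]
```

Call:
{"name": "arm_command", "arguments": {
  "moves": [
    [[0.0064, 0.0133, 0], 5],
    [[0.0064, 0.0133, 0], 5],
    [[0.0064, 0.0133, 0], 5],
    [[0.0064, 0.0133, 0], 5],
    [[0.0064, 0.0133, 0], 5],
    [[0.0064, 0.0133, 0], 5],
    [[0.0064, 0.0133, 0], 5],
    [[0.0064, 0.0133, 0], 5],
    [[0.0064, 0.0133, 0], 5],
    [[0.0064, 0.0133, 0], 5],
    [[0.0064, 0.0133, 0], 5]
  ]
}}

```text
time_s: 20.27
tcp_pos: [0.4751, -0.1197, 0.1698]
tcp_rot: [[-0.745, 0.667, -0.003], [0.667, 0.745, 0.001], [0.003, -0.001, -1.0]]
wrist_force: [-1.1, -0.7, -4.5]
opening: 0.0494
gripper_force: 84.2
```

Call:
{"name": "arm_command", "arguments": {
  "moves": [
    [[0.0064, 0.0133, 0], 5],
    [[0.0064, 0.0133, 0], 5],
    [[0.0064, 0.0133, 0], 5],
    [[0.0064, 0.0133, 0], 5],
    [[0.0064, 0.0133, 0], 5],
    [[0.0064, 0.0133, 0], 5],
    [[0.0064, 0.0133, 0], 5],
    [[0.0064, 0.0133, 0], 5],
    [[0.0064, 0.0133, 0], 5],
    [[0.0064, 0.0133, 0], 5],
    [[0.0064, 0.0133, 0], 5],
    [[0, 0, 0], 0]
  ]
}}

```text
time_s: 21.27
tcp_pos: [0.581, -0.0016, 0.1696]
tcp_rot: [[0.116, 0.993, 0.001], [0.993, -0.116, 0.001], [0.001, 0.001, -1.0]]
wrist_force: [0.2, -0.9, -5.2]
opening: 0.0493
gripper_force: 84.6
```

Call:
{"name": "arm_command", "arguments": {
  "moves": [
    [[0, 0, 0], 0],
    [[0, 0, 0], 0],
    [[0, 0, 0], 0]
  ]
}}

```text
time_s: 21.52
tcp_pos: [0.5775, -0.003, 0.1703]
tcp_rot: [[0.114, 0.993, -0.002], [0.993, -0.114, 0.0], [-0.0, -0.002, -1.0]]
wrist_force: [-0.1, -0.6, -4.9]
opening: 0.0491
gripper_force: 84.6
```

```bash
python3 - <<'E'
from h import *
x,y=onmat(0,.0)
path((x,y,.14,MA,4))
im,m=snap('top','t5.png')
t,g,h,L,W=OBJ['radio']; k=getmask('top',t,m,(x,y,.15))
if k is not None:
    f=fit([(m,k)],(x,y,MA+np.pi/2),.094,L,W,False,.115); print(f, f[2]-MA-np.pi/2)
im,m=snap('wrist','w5.png')
k=getmask('wrist',t,m,(x,y,.17))
if k is not None:
    f=fit([(m,k)],(x,y,MA+np.pi/2),.085,L,W,False,.115); print(f, f[2]-MA-np.pi/2)
E
```

```text
t 21.52 now [ 0.5775 -0.003   0.1703] psi -0.115 q6 -0.01 F [-0.1 -0.6 -4.9] open 0.0491
4 x [[0.0, 0.0004, 0.0076], np.float64(-0.04)]
[ 0.574  -0.0024  1.4699  0.094   1.2284] 0.011103673205103526
```

View pics/w5.png

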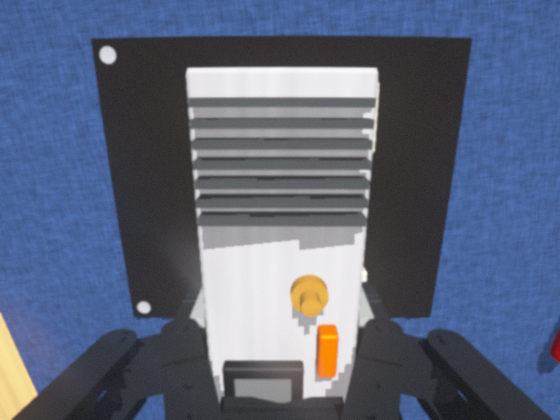

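The wrist camera, on the mat's left side, shows the mat corners at (93,40), (470,38), (433,318) and (133,318). The radio's fin end spans (187,69) to (377,69). I calculate the mat pose and the radio's offset from these.

```bash
python3 - <<'E'
from h import *
m=optics.camera_model('wrist'); s,p,a=st()
q=plane(m,[(93.5,39),(470,38),(432,318),(133.5,318)],.009)[:,:2]
print(np.round(q,4)); 
for i in range(4): d=q[(i+1)%4]-q[i]; print(round(np.hypot(*d),4), round(np.arctan2(d[1],d[0]),4))
print('centre',q.mean(0))
r=plane(m,[(187,69),(377,69)],p[2]+.0274)[:,:2]; print('radio end',r,np.hypot(*(r[1]-r[0])),np.arctan2(*(r[1]-r[0])[::-1]))
c,sn=np.cos(MA),np.sin(MA);R=np.array([[c,sn],[-sn,c]]); print('end in mat',(r.mean(0)-MAT)@R.T, 'tcp',R@(p[:2]-MAT))
E
```

```text
[[ 0.4546  0.1331]
 [ 0.7297  0.1022]
 [ 0.7061 -0.138 ]
 [ 0.4254 -0.1059]]
0.2768 -0.1117
0.2414 -1.6686
0.2826 3.0275
0.2407 1.4492
centre [ 0.57897999 -0.00215136]
radio end [[0.5652009  0.08821584]
 [0.61184411 0.08286846]] 0.046948731265410784 -0.11414600285587814
end in mat [-0.00043316  0.08905168] tcp [-0.00060472 -0.00011991]
```

Call:
{"name": "arm_command", "arguments": {
  "moves": [
    [[0.001, 0.0005, 0.005], 0],
    [[0, 0, 0.01], 0],
    [[0, 0, 0.012], 0],
    [[0, 0, 0.012], 0],
    [[0, 0, 0.008], 0],
    [[0, 0, 0.005], 0],
    [[0, 0, 0.003], 0],
    [[0, 0, 0], 0],
    [[0, 0, 0], 0],
    [[0, 0, 0], 0]
  ]
}}

```text
time_s: 22.55
tcp_pos: [0.58, -0.0019, 0.1167]
tcp_rot: [[0.115, 0.993, 0.001], [0.993, -0.115, -0.0], [0.0, 0.001, -1.0]]
wrist_force: [0.3, 0.6, -5.0]
opening: 0.0494
gripper_force: 84.6
```

Call:
{"name": "arm_command", "arguments": {
  "moves": [
    [[0, 0, 0.002], 0],
    [[0, 0, 0.002], 0],
    [[0, 0, 0.001], 0],
    [[0, 0, 0.001], 0],
    [[0, 0, 0], 0],
    [[0, 0, 0], 0]
  ]
}}

```text
time_s: 23.05
tcp_pos: [0.5794, -0.0018, 0.11]
tcp_rot: [[0.115, 0.993, -0.0], [0.993, -0.115, 0.0], [0.0, -0.0, -1.0]]
wrist_force: [-0.4, 0.2, -5.0]
opening: 0.0493
gripper_force: 84.6
```

Call:
{"name": "arm_command", "arguments": {
  "moves": [
    [[0, 0, 0.0007], 0],
    [[0, 0, 0.0007], 0],
    [[0, 0, 0.0006], 0],
    [[0, 0, 0], 0],
    [[0, 0, 0], 0]
  ]
}}

```text
time_s: 23.47
tcp_pos: [0.5794, -0.0018, 0.108]
tcp_rot: [[0.115, 0.993, -0.0], [0.993, -0.115, 0.0], [0.0, -0.0, -1.0]]
wrist_force: [0.3, -0.3, -5.7]
opening: 0.0492
gripper_force: 84.6
```

Call:
{"name": "arm_command", "arguments": {
  "moves": [
    [[0, 0, 0.0005], 0],
    [[0, 0, 0.0005], 0],
    [[0, 0, 0], 0],
    [[0, 0, 0], 0]
  ]
}}

```text
time_s: 23.8
tcp_pos: [0.5794, -0.0018, 0.107]
tcp_rot: [[0.115, 0.993, -0.0], [0.993, -0.115, 0.0], [0.0, -0.0, -1.0]]
wrist_force: [-0.0, 0.4, -5.0]
opening: 0.0494
gripper_force: 84.6
```

Call:
{"name": "arm_command", "arguments": {
  "moves": [
    [[0, 0, 0.0005], 0],
    [[0, 0, 0.0005], 0],
    [[0, 0, 0], 0],
    [[0, 0, 0], 0]
  ]
}}

```text
time_s: 24.13
tcp_pos: [0.5796, -0.0018, 0.1066]
tcp_rot: [[0.115, 0.993, 0.001], [0.993, -0.115, 0.0], [0.0, 0.0, -1.0]]
wrist_force: [-1.2, 0.6, -0.3]
opening: 0.0493
gripper_force: 85.2
```

Call:
{"name": "arm_command", "arguments": {
  "moves": [
    [[0, 0, 0.0004], 0],
    [[0, 0, 0.0004], 0],
    [[0, 0, 0], 0],
    [[0, 0, 0], 0]
  ]
}}

```text
time_s: 24.47
tcp_pos: [0.5796, -0.0018, 0.1066]
tcp_rot: [[0.115, 0.993, 0.001], [0.993, -0.115, 0.0], [0.0, 0.001, -1.0]]
wrist_force: [-2.4, 1.8, 5.0]
opening: 0.0493
gripper_force: 85.9
```

Call:
{"name": "arm_command", "arguments": {
  "moves": [
    [[0, 0, -0.0003], 0],
    [[0, 0, 0], 0],
    [[0, 0, 0], 0],
    [[0, 0, 0], 0],
    [[0, 0, 0], 0],
    [[0, 0, 0], 0],
    [[0, 0, -0.01], 0],
    [[0, 0, -0.025], 0],
    [[0, 0, -0.03], 0],
    [[0, 0, -0.03], 0],
    [[0, 0, -0.01], 0],
    [[0, 0, 0], 0]
  ],
  "gripper": 0.08
}}

```text
time_s: 25.47
tcp_pos: [0.5815, -0.0021, 0.2145]
tcp_rot: [[0.115, 0.993, 0.008], [0.993, -0.115, -0.001], [0.0, 0.008, -1.0]]
wrist_force: [0.3, -0.1, -0.4]
opening: 0.0802
gripper_force: 0.0
```

```bash
python3 - <<'E'
from h import *
path((.489,.264,.20,1.319,14),(.489,.264,.09,1.319,4),(.489,.264,.03,1.319,5))
im,m=snap('top','t6.png'); cv2.imwrite('pics/t6c.png',cv2.resize(im[90:230,240:400,::-1],(640,560)))
E
```

```text
t 25.47 now [ 0.5815 -0.0021  0.2145] psi -0.115 q6 -0.01 F [ 0.3 -0.1 -0.4] open 0.0802
14 x [[0.0214, 0.0047, 0.001], np.float64(-5.87)]
4 x [[-0.0, 0.0, 0.0275], np.float64(-0.0)]
5 x [[-0.0, 0.0, 0.012], np.float64(-0.0)]
```

View pics/t6c.png

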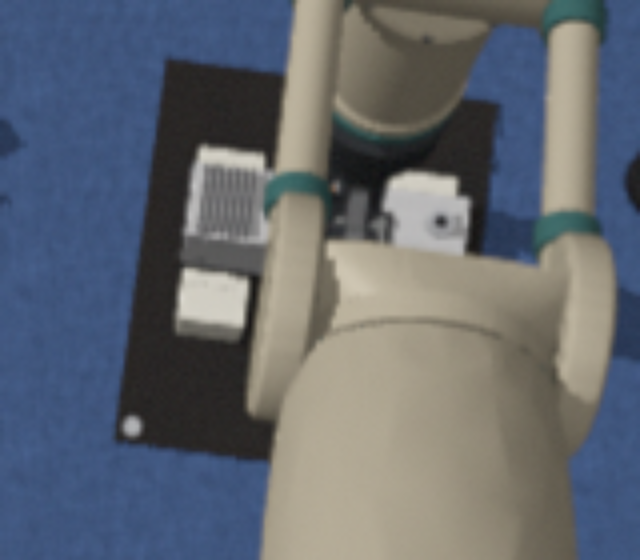

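The crop shows the radio seated across both blocks, with the fins on the left block and the aerial end on the right one. On to the strap.

Call:
{"name": "arm_command", "arguments": {
  "moves": [
    [[0.012, 0.002, 0], -4],
    [[0.0214, 0.0047, 0.001], -6],
    [[0.0214, 0.0047, 0.001], -6],
    [[0.0214, 0.0047, 0.001], -6],
    [[0.0214, 0.0047, 0.001], -6],
    [[0.0214, 0.0047, 0.001], -6],
    [[0.0214, 0.0047, 0.001], -6],
    [[0.0214, 0.0047, 0.001], -6],
    [[0.0214, 0.0047, 0.001], -6],
    [[0.0214, 0.0047, 0.001], -6],
    [[0.0214, 0.0047, 0.001], -6],
    [[0.0214, 0.0047, 0.001], -6]
  ],
  "gripper": 0.055
}}

```text
time_s: 26.52
tcp_pos: [0.5221, 0.2307, 0.197]
tcp_rot: [[-0.897, 0.443, -0.004], [0.443, 0.897, -0.001], [0.003, -0.003, -1.0]]
wrist_force: [0.1, -0.5, 0.1]
opening: 0.0549
gripper_force: 0.0
```

Call:
{"name": "arm_command", "arguments": {
  "moves": [
    [[0.0214, 0.0047, 0.001], -6],
    [[0.021, 0.005, 0.001], -6],
    [[0, 0, 0], 0],
    [[0, 0, 0], 0],
    [[0, 0, 0], 0]
  ]
}}

```text
time_s: 26.93
tcp_pos: [0.4888, 0.2555, 0.1965]
tcp_rot: [[-0.967, 0.253, -0.001], [0.253, 0.967, -0.001], [0.001, -0.001, -1.0]]
wrist_force: [0.6, 0.3, -0.3]
opening: 0.0549
gripper_force: 0.0
```

```bash
python3 - <<'E'
from h import *
im,m=snap('wrist','w7.png'); t,g,h,L,W=OBJ['strap']; k=getmask('wrist',t,m,(.489,.264,.015))
if k is not None: print(k.sum(),fit([(m,k)],(.489,.264,-.252),h,L,W,False))
path((.489,.264,.09,1.319,4),(.489,.264,.029,1.319,5))
E
```

```text
3193.0 [ 0.4875  0.2659 -0.2463  0.012   0.0402]
t 27.03 now [0.4895 0.2553 0.197 ] psi 1.314 q6 -0.96 F [ 0.2 -0.9 -0.6] open 0.0548
4 x [[0.0007, 0.0021, 0.0267], np.float64(-0.06)]
5 x [[-0.0, 0.0, 0.0122], np.float64(-0.0)]
```

View pics/w7.png

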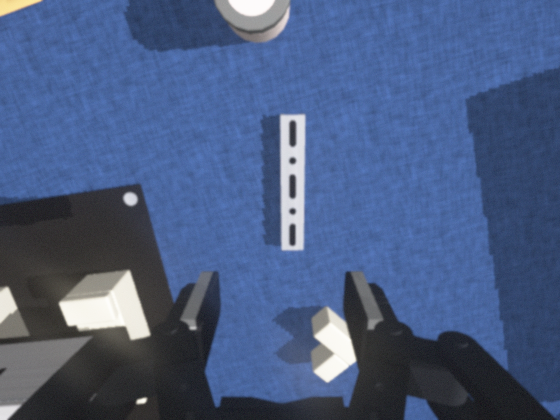

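The wrist view shows the steel strap at (292,182), rows 114–250, parallel to the jaws. The offset is about 9 mm to tool +y and 4 mm to tool +x. I descend and grip.

Call:
{"name": "arm_command", "arguments": {
  "moves": [
    [[0.002, 0.0045, 0.015], -0.2],
    [[0.002, 0.0045, 0.025], -0.2],
    [[0, 0, 0.03], 0],
    [[0, 0, 0.03], 0],
    [[0, 0, 0.03], 0],
    [[0, 0, 0.015], 0],
    [[0, 0, 0.01], 0],
    [[0, 0, 0.008], 0],
    [[0, 0, 0.003], 0],
    [[0, 0, 0], 0],
    [[0, 0, 0], 0]
  ]
}}

```text
time_s: 27.95
tcp_pos: [0.4881, 0.2658, 0.0324]
tcp_rot: [[-0.969, 0.246, 0.002], [0.246, 0.969, 0.001], [-0.002, 0.001, -1.0]]
wrist_force: [0.6, -0.7, 0.7]
opening: 0.0547
gripper_force: 0.0
```

```bash
python3 - <<'E'
from h import *
s,p,a=st(); path((p[0],p[1],.029,a,1))
E
```

```text
t 27.95 now [0.4881 0.2658 0.0324] psi 1.323 q6 -0.95 F [ 0.6 -0.7  0.7] open 0.0547
1 x [[-0.0, 0.0, 0.0034], np.float64(-0.0)]
```

Call:
{"name": "arm_command", "arguments": {
  "moves": [
    [[0, 0, 0.002], 0],
    [[0, 0, 0.001], 0],
    [[0, 0, 0], 0],
    [[0, 0, 0], 0],
    [[0, 0, 0], 0],
    [[0, 0, 0], 0],
    [[0, 0, 0], 0],
    [[0, 0, 0], 0],
    [[0, 0, 0], 0],
    [[0, 0, 0], 0]
  ],
  "gripper": 0.01,
  "grip_force": 40
}}

```text
time_s: 28.78
tcp_pos: [0.4876, 0.2659, 0.0293]
tcp_rot: [[-0.969, 0.245, 0.001], [0.245, 0.969, 0.001], [-0.001, 0.001, -1.0]]
wrist_force: [-1.4, -0.6, 5.8]
opening: 0.0188
gripper_force: 41.0
```

Call:
{"name": "arm_command", "arguments": {
  "moves": [
    [[0, 0, -0.01], 0],
    [[0, 0, -0.025], 0],
    [[0, 0, -0.035], 0],
    [[0, 0, -0.035], 0],
    [[0, 0, -0.035], 0],
    [[0, 0, -0.03], 0],
    [[0, 0, 0], 0]
  ]
}}

```text
time_s: 29.37
tcp_pos: [0.4904, 0.267, 0.2056]
tcp_rot: [[-0.969, 0.245, 0.012], [0.245, 0.969, 0.005], [-0.01, 0.008, -1.0]]
wrist_force: [1.2, 0.0, -0.7]
opening: 0.0187
gripper_force: 40.3
```

```bash
sed -i 's/^MAT=.*/MAT=np.array([.579,-.0022]); MA=-.113/' h.py; python3 - <<'E'
from h import *
x,y=onmat(.1,.0)
path((x,y,.19,MA,14),(x,y,.1,MA,4),(x,y,.04,MA,4))
E
```

```text
t 29.37 now [0.4904 0.267  0.2056] psi 1.323 q6 -0.95 F [ 1.2  0.  -0.7] open 0.0187
14 x [[-0.0263, -0.0017, 0.0011], np.float64(5.88)]
4 x [[0.0, 0.0, 0.0225], np.float64(-0.0)]
4 x [[0.0, 0.0, 0.015], np.float64(-0.0)]
```

Call:
{"name": "arm_command", "arguments": {
  "moves": [
    [[-0.015, -0.001, 0], 4],
    [[-0.0263, -0.0017, 0], 6],
    [[-0.0263, -0.0017, 0], 6],
    [[-0.0263, -0.0017, 0], 6],
    [[-0.0263, -0.0017, 0], 6],
    [[-0.0263, -0.0017, 0], 6],
    [[-0.0263, -0.0017, 0], 6],
    [[-0.0263, -0.0017, 0], 6],
    [[-0.0263, -0.0017, 0], 6],
    [[-0.0263, -0.0017, 0], 6],
    [[-0.0263, -0.0017, 0], 6],
    [[-0.0263, -0.0017, 0], 6]
  ]
}}

```text
time_s: 30.37
tcp_pos: [0.6708, 0.044, 0.1974]
tcp_rot: [[-0.096, 0.995, -0.002], [0.995, 0.096, 0.0], [0.0, -0.002, -1.0]]
wrist_force: [-0.1, 0.2, -0.8]
opening: 0.0189
gripper_force: 40.3
```

Call:
{"name": "arm_command", "arguments": {
  "moves": [
    [[-0.0263, -0.0017, 0], 6],
    [[-0.0263, -0.0017, 0], 6],
    [[0, 0, 0], 0],
    [[0, 0, 0], 0],
    [[0, 0, 0], 0]
  ]
}}

```text
time_s: 30.78
tcp_pos: [0.6694, -0.007, 0.198]
tcp_rot: [[0.108, 0.994, -0.001], [0.994, -0.108, 0.001], [0.001, -0.001, -1.0]]
wrist_force: [0.3, 0.6, -1.0]
opening: 0.019
gripper_force: 40.3
```

```bash
python3 - <<'E'
from h import *
x,y=onmat(.1,.0)
path((x,y,.1,MA,1))
im,m=snap('wrist','w8.png')
E
```

```text
t 30.78 now [ 0.6694 -0.007   0.198 ] psi -0.108 q6 -0.01 F [ 0.3  0.6 -1. ] open 0.019
1 x [[-0.0054, 0.0096, 0.098], np.float64(0.3)]
```

View pics/w8.png

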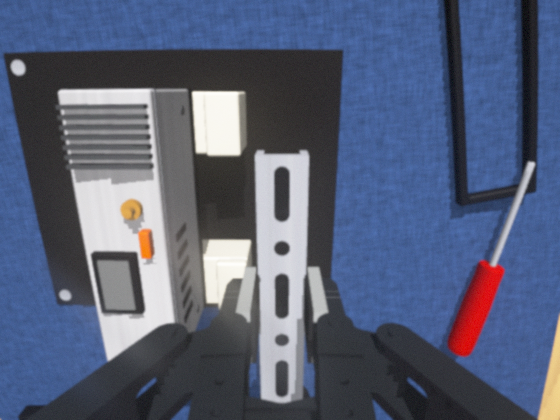

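The wrist view shows the radio seated and parallel to the mat edges. The held strap spans rows 152–402 at column 282. I check where the strap's ends are relative to the TCP.

```bash
python3 - <<'E'
from h import *
m=optics.camera_model('wrist'); s,p,a=st()
c,sn=np.cos(MA),np.sin(MA);R=np.array([[c,sn],[-sn,c]])
r=plane(m,[(256,153),(309,153),(282,402),(282,296)],p[2]-.0113)[:,:2]
print('strap',np.round((r-MAT)@R.T,4),'tcp',np.round(R@(p[:2]-MAT),4))
q=plane(m,[(60,92),(152,91)],.134)[:,:2]; print('radio end',np.round((q-MAT)@R.T,4))
q=plane(m,[(6,54),(342,51)],.009)[:,:2]; print('mat corners',np.round((q-MAT)@R.T,4))
E
```

```text
strap [[ 0.0804  0.0675]
 [ 0.1001  0.0677]
 [ 0.091  -0.0537]
 [ 0.0905  0.0064]] tcp [0.0904 0.0059]
radio end [[-0.022   0.0894]
 [ 0.0253  0.0894]]
mat corners [[-0.139   0.12  ]
 [ 0.1379  0.1204]]
```

Call:
{"name": "arm_command", "arguments": {
  "moves": [
    [[-0.0033, 0.005, 0.015], 0.15],
    [[-0.0033, 0.0046, 0.025], 0.15],
    [[0, 0, 0.03], 0],
    [[0, 0, 0.03], 0],
    [[0, 0, 0.025], 0],
    [[0, 0, 0.018], 0],
    [[0, 0, 0.01], 0],
    [[0, 0, 0.005], 0],
    [[0, 0, 0], 0],
    [[0, 0, 0], 0],
    [[0, 0, 0], 0]
  ]
}}

```text
time_s: 31.75
tcp_pos: [0.68, -0.0149, 0.0422]
tcp_rot: [[0.113, 0.994, 0.003], [0.994, -0.113, -0.0], [0.0, 0.003, -1.0]]
wrist_force: [-0.8, -0.4, -0.9]
opening: 0.0191
gripper_force: 40.3
```

Call:
{"name": "arm_command", "arguments": {
  "moves": [
    [[0, 0, 0.002], 0],
    [[0, 0, 0.002], 0],
    [[0, 0, 0.0015], 0],
    [[0, 0, 0], 0],
    [[0, 0, 0], 0]
  ]
}}

```text
time_s: 32.17
tcp_pos: [0.6787, -0.0151, 0.0351]
tcp_rot: [[0.113, 0.994, -0.0], [0.994, -0.113, 0.0], [0.0, -0.0, -1.0]]
wrist_force: [-0.2, 0.3, -1.5]
opening: 0.0187
gripper_force: 40.3
```

Call:
{"name": "arm_command", "arguments": {
  "moves": [
    [[0, 0, 0.001], 0],
    [[0, 0, 0.001], 0],
    [[0, 0, 0.0005], 0],
    [[0, 0, 0], 0],
    [[0, 0, 0], 0]
  ]
}}

```text
time_s: 32.58
tcp_pos: [0.6787, -0.015, 0.0325]
tcp_rot: [[0.113, 0.994, -0.0], [0.994, -0.113, 0.0], [0.0, -0.0, -1.0]]
wrist_force: [0.2, -0.1, -0.3]
opening: 0.0187
gripper_force: 40.3
```

Call:
{"name": "arm_command", "arguments": {
  "moves": [
    [[0, 0, 0.0005], 0],
    [[0, 0, 0], 0],
    [[0, 0, 0], 0]
  ]
}}

```text
time_s: 32.83
tcp_pos: [0.6788, -0.0151, 0.0323]
tcp_rot: [[0.113, 0.994, 0.0], [0.994, -0.113, 0.0], [0.0, 0.0, -1.0]]
wrist_force: [-0.8, 1.1, 0.2]
opening: 0.019
gripper_force: 40.4
```

Call:
{"name": "arm_command", "arguments": {
  "moves": [
    [[0, 0, 0], 0],
    [[0, 0, 0], 0],
    [[0, 0, 0], 0],
    [[0, 0, 0], 0],
    [[0, 0, 0], 0],
    [[0, 0, -0.01], 0],
    [[0, 0, -0.03], 0],
    [[0, 0, -0.038], 0],
    [[0, 0, -0.038], 0],
    [[0, 0, -0.038], 0],
    [[0, 0, -0.02], 0],
    [[0, 0, 0], 0]
  ],
  "gripper": 0.04
}}

```text
time_s: 33.83
tcp_pos: [0.6819, -0.0154, 0.2139]
tcp_rot: [[0.113, 0.994, 0.013], [0.994, -0.113, -0.002], [-0.0, 0.013, -1.0]]
wrist_force: [2.2, -0.1, 0.2]
opening: 0.04
gripper_force: 0.0
```

```bash
python3 - <<'E'
from h import *
path((.3455,.273,.19,1.458,17))
E
```

```text
t 33.83 now [ 0.6819 -0.0154  0.2139] psi -0.113 q6 -0.01 F [ 2.2 -0.1  0.2] open 0.04
17 x [[0.0281, -0.0068, 0.0014], np.float64(-5.3)]
```

Call:
{"name": "arm_command", "arguments": {
  "moves": [
    [[0.015, -0.003, 0], -4],
    [[0.0281, -0.0068, 0], -5.3],
    [[0.0281, -0.0068, 0], -5.3],
    [[0.0281, -0.0068, 0], -5.3],
    [[0.0281, -0.0068, 0], -5.3],
    [[0.0281, -0.0068, 0], -5.3],
    [[0.0281, -0.0068, 0], -5.3],
    [[0.0281, -0.0068, 0], -5.3],
    [[0.0281, -0.0068, 0], -5.3],
    [[0.0281, -0.0068, 0], -5.3],
    [[0.0281, -0.0068, 0], -5.3],
    [[0.0281, -0.0068, 0], -5.3]
  ]
}}

```text
time_s: 34.83
tcp_pos: [0.4901, 0.2424, 0.2057]
tcp_rot: [[-0.83, 0.558, -0.001], [0.558, 0.83, 0.0], [0.001, -0.0, -1.0]]
wrist_force: [-0.1, 0.1, 0.9]
opening: 0.0399
gripper_force: 0.0
```

Call:
{"name": "arm_command", "arguments": {
  "moves": [
    [[0.0281, -0.0068, 0], -5.3],
    [[0.0281, -0.0068, 0], -5.3],
    [[0.0281, -0.0068, 0], -5.3],
    [[0.0281, -0.0068, 0], -5.3],
    [[0.0281, -0.0068, 0], -5.3],
    [[0, 0, 0], 0],
    [[0, 0, 0], 0],
    [[0, 0, 0], 0]
  ],
  "gripper": 0.085
}}

```text
time_s: 35.5
tcp_pos: [0.3511, 0.2665, 0.2064]
tcp_rot: [[-0.991, 0.134, 0.002], [0.134, 0.991, 0.001], [-0.002, 0.001, -1.0]]
wrist_force: [-0.1, 0.1, -0.0]
opening: 0.085
gripper_force: 0.0
```

```bash
python3 - <<'E'
from h import *
im,m=snap('wrist','w9.png'); t,g,h,L,W=OBJ['jar']; k=getmask('wrist',t,m,(.3455,.273,.05))
if k is not None: f=fit([(m,k)],(.3455,.273,0),h,L,W,False); print(k.sum(),f)
path((f[0],f[1],.10,1.458,3),(f[0],f[1],.042,1.458,4))
E
```

```text
3759.0 [0.3439 0.2743 0.0671 0.06   0.0399]
t 35.6 now [0.3517 0.2665 0.2062] psi 1.435 q6 -0.94 F [ 0.1 -0.2 -0.3] open 0.0849
3 x [[0.0029, 0.0023, 0.0354], np.float64(-0.43)]
4 x [[-0.0, 0.0, 0.0145], np.float64(-0.0)]
```

View pics/w9.png

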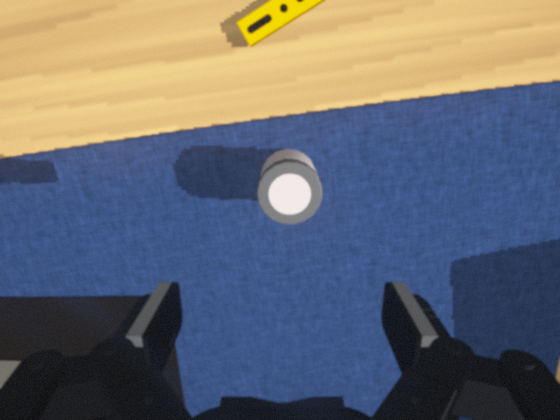

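The wrist view shows the jar lid at (290,193), close to the jaw centre line at column 280. The fit puts the jar at (0.344, 0.274). I grip it at mid height.

Call:
{"name": "arm_command", "arguments": {
  "moves": [
    [[0.003, 0.0023, 0.03], -0.43],
    [[0.003, 0.0023, 0.038], -0.43],
    [[0.003, 0.0023, 0.036], -0.43],
    [[0, 0, 0.018], 0],
    [[0, 0, 0.018], 0],
    [[0, 0, 0.016], 0],
    [[0, 0, 0.01], 0],
    [[0, 0, 0], 0],
    [[0, 0, 0], 0]
  ]
}}

```text
time_s: 36.35
tcp_pos: [0.3431, 0.2742, 0.0395]
tcp_rot: [[-0.994, 0.113, -0.001], [0.113, 0.994, -0.001], [0.001, -0.001, -1.0]]
wrist_force: [0.2, -0.5, -0.2]
opening: 0.0847
gripper_force: 0.0
```

Call:
{"name": "arm_command", "arguments": {
  "moves": [
    [[0, 0, 0], 0],
    [[0, 0, 0], 0],
    [[0, 0, 0], 0],
    [[0, 0, 0], 0],
    [[0, 0, 0], 0],
    [[0, 0, 0], 0],
    [[0, 0, 0], 0]
  ],
  "gripper": 0.035,
  "grip_force": 40
}}

```text
time_s: 36.93
tcp_pos: [0.3432, 0.2747, 0.041]
tcp_rot: [[-0.994, 0.111, 0.002], [0.111, 0.994, 0.001], [-0.002, 0.001, -1.0]]
wrist_force: [1.0, -0.6, 6.6]
opening: 0.0489
gripper_force: 41.8
```

Call:
{"name": "arm_command", "arguments": {
  "moves": [
    [[0, 0, -0.01], 0],
    [[0, 0, -0.025], 0],
    [[0, 0, -0.03], 0],
    [[0, 0, -0.015], 0],
    [[0, 0, 0], 0],
    [[0, 0, 0], 0]
  ]
}}

```text
time_s: 37.43
tcp_pos: [0.3424, 0.2744, 0.1204]
tcp_rot: [[-0.994, 0.111, 0.001], [0.111, 0.994, 0.001], [-0.001, 0.001, -1.0]]
wrist_force: [-0.6, 0.0, -1.5]
opening: 0.0488
gripper_force: 42.0
```

```bash
python3 - <<'E'
from h import *
x,y=onmat(-.1,.0); P=np.pi/2+MA
path((x,y,.11,P,11),(x,y,.055,P,4))
E
```

```text
t 37.43 now [0.3424 0.2744 0.1204] psi 1.459 q6 -0.94 F [-0.6  0.  -1.5] open 0.0488
11 x [[-0.0151, -0.0226, 0.0009], np.float64(0.01)]
4 x [[-0.0, 0.0, 0.0138], np.float64(-0.0)]
```

Call:
{"name": "arm_command", "arguments": {
  "moves": [
    [[-0.0076, -0.0113, 0], 0],
    [[-0.0151, -0.0226, 0], 0],
    [[-0.0151, -0.0226, 0], 0],
    [[-0.0151, -0.0226, 0], 0],
    [[-0.0151, -0.0226, 0], 0],
    [[-0.0151, -0.0226, 0], 0],
    [[-0.0151, -0.0226, 0], 0],
    [[-0.0151, -0.0226, 0], 0],
    [[-0.0151, -0.0226, 0], 0],
    [[-0.0151, -0.0226, 0], 0],
    [[-0.0151, -0.0226, 0], 0],
    [[-0.0076, -0.0113, 0], 0]
  ]
}}

```text
time_s: 38.43
tcp_pos: [0.4802, 0.0063, 0.1182]
tcp_rot: [[-0.994, 0.113, -0.002], [0.113, 0.994, -0.001], [0.002, -0.001, -1.0]]
wrist_force: [0.1, 0.3, -2.0]
opening: 0.0485
gripper_force: 42.0
```

Call:
{"name": "arm_command", "arguments": {
  "moves": [
    [[0, 0, 0], 0],
    [[0, 0, 0], 0],
    [[0, 0, 0], 0]
  ]
}}

```text
time_s: 38.68
tcp_pos: [0.4782, 0.0097, 0.119]
tcp_rot: [[-0.994, 0.111, -0.003], [0.111, 0.994, 0.001], [0.003, 0.001, -1.0]]
wrist_force: [-1.0, 0.3, -1.5]
opening: 0.0488
gripper_force: 42.0
```

```bash
python3 - <<'E'
from h import *
x,y=onmat(-.1,.0); P=np.pi/2+MA
path((x,y,.055,P,5))
im,m=snap('wrist'); t,g,h,L,W=OBJ['jar']; s,p,a=st(); k=getmask('wrist',t,m,(*p[:2],p[2]+.02))
c,sn=np.cos(MA),np.sin(MA);R=np.array([[c,sn],[-sn,c]]); print('tcp',R@(p[:2]-MAT))
E
```

```text
t 38.68 now [0.4782 0.0097 0.119 ] psi 1.459 q6 -1.59 F [-1.   0.3 -1.5] open 0.0488
5 x [[-0.0003, -0.0001, 0.0128], np.float64(0.01)]
tcp [-0.10136246  0.00063929]
```

Contact is expected at a TCP height of about 0.044.

Call:
{"name": "arm_command", "arguments": {
  "moves": [
    [[0, 0, 0.012], 0],
    [[0, 0, 0.018], 0],
    [[0, 0, 0.018], 0],
    [[0, 0, 0.012], 0],
    [[0, 0, 0.006], 0],
    [[0, 0, 0.003], 0],
    [[0, 0, 0], 0],
    [[0, 0, 0], 0]
  ]
}}

```text
time_s: 39.45
tcp_pos: [0.4802, 0.009, 0.0516]
tcp_rot: [[-0.994, 0.111, 0.001], [0.111, 0.994, -0.0], [-0.001, 0.0, -1.0]]
wrist_force: [0.4, -0.1, -1.9]
opening: 0.0485
gripper_force: 42.0
```

Call:
{"name": "arm_command", "arguments": {
  "moves": [
    [[0, 0, 0.002], 0],
    [[0, 0, 0.001], 0],
    [[0, 0, 0.001], 0],
    [[0, 0, 0], 0],
    [[0, 0, 0], 0]
  ]
}}

```text
time_s: 39.87
tcp_pos: [0.4798, 0.0087, 0.0472]
tcp_rot: [[-0.994, 0.112, 0.0], [0.112, 0.994, 0.0], [-0.0, 0.0, -1.0]]
wrist_force: [-0.2, 0.6, -1.7]
opening: 0.0489
gripper_force: 42.0
```

Call:
{"name": "arm_command", "arguments": {
  "moves": [
    [[0, 0, 0.0007], 0],
    [[0, 0, 0.0007], 0],
    [[0, 0, 0], 0],
    [[0, 0, 0], 0]
  ]
}}

```text
time_s: 40.2
tcp_pos: [0.4797, 0.0087, 0.0456]
tcp_rot: [[-0.994, 0.112, -0.0], [0.112, 0.994, 0.0], [0.0, 0.0, -1.0]]
wrist_force: [0.4, -0.6, -1.1]
opening: 0.049
gripper_force: 42.0
```

Call:
{"name": "arm_command", "arguments": {
  "moves": [
    [[0, 0, 0.0007], 0],
    [[0, 0, 0.0005], 0],
    [[0, 0, 0], 0],
    [[0, 0, 0], 0]
  ]
}}

```text
time_s: 40.53
tcp_pos: [0.4798, 0.0088, 0.0444]
tcp_rot: [[-0.994, 0.112, -0.0], [0.112, 0.994, 0.0], [0.0, 0.0, -1.0]]
wrist_force: [-0.6, -0.8, -1.3]
opening: 0.0491
gripper_force: 42.0
```

Call:
{"name": "arm_command", "arguments": {
  "moves": [
    [[0, 0, 0.0004], 0],
    [[0, 0, 0], 0],
    [[0, 0, 0], 0]
  ]
}}

```text
time_s: 40.78
tcp_pos: [0.4798, 0.0088, 0.0441]
tcp_rot: [[-0.994, 0.112, 0.0], [0.112, 0.994, 0.0], [-0.0, 0.0, -1.0]]
wrist_force: [-0.4, -0.6, -1.3]
opening: 0.0488
gripper_force: 42.0
```

Call:
{"name": "arm_command", "arguments": {
  "moves": [
    [[0, 0, 0.0004], 0],
    [[0, 0, 0.0003], 0],
    [[0, 0, 0], 0],
    [[0, 0, 0], 0]
  ]
}}

```text
time_s: 41.12
tcp_pos: [0.4798, 0.0088, 0.044]
tcp_rot: [[-0.994, 0.111, 0.0], [0.111, 0.994, 0.0], [-0.0, 0.0, -1.0]]
wrist_force: [-1.7, -0.1, 6.5]
opening: 0.0489
gripper_force: 42.7
```

Call:
{"name": "arm_command", "arguments": {
  "moves": [
    [[0, 0, 0], 0],
    [[0, 0, 0], 0],
    [[0, 0, 0], 0],
    [[0, 0, 0], 0],
    [[0, 0, 0], 0],
    [[0, 0, -0.008], 0],
    [[0, 0, -0.02], 0],
    [[0, 0, -0.03], 0],
    [[0, 0, -0.035], 0],
    [[0, 0, -0.035], 0],
    [[0, 0, -0.03], 0],
    [[0, 0, 0], 0]
  ],
  "gripper": 0.07
}}

```text
time_s: 42.12
tcp_pos: [0.4836, 0.0083, 0.2082]
tcp_rot: [[-0.994, 0.111, 0.013], [0.111, 0.994, -0.002], [-0.013, -0.0, -1.0]]
wrist_force: [0.4, -1.2, 0.4]
opening: 0.07
gripper_force: 0.0
```

Call:
{"name": "arm_command", "arguments": {
  "moves": [
    [[0.02, 0.02, -0.01], 0],
    [[0.02, 0.03, -0.01], 0],
    [[0.02, 0.035, 0], 0],
    [[0.02, 0.035, 0], 0],
    [[0.02, 0.035, 0], 0],
    [[0.02, 0.035, 0], 0],
    [[0.02, 0.035, 0], 0],
    [[0.01, 0.03, 0], 0],
    [[0, 0.03, 0], 0],
    [[0, 0, 0], 0],
    [[0, 0, 0], 0]
  ]
}}

```text
time_s: 43.03
tcp_pos: [0.3621, 0.3097, 0.2213]
tcp_rot: [[-0.994, 0.108, -0.0], [0.108, 0.994, -0.0], [0.0, -0.0, -1.0]]
wrist_force: [-0.7, -0.6, 0.0]
opening: 0.07
gripper_force: 0.0
```

```bash
python3 - <<'E'
from h import *
c,s=np.cos(MA),np.sin(MA);R=np.array([[c,s],[-s,c]])
print(st()[0]['time_s'])
im,m=snap('top'); 
for n,xy,z0,da in (('bl',(0,.066),.009,0),('br',(0,-.066),.009,0),('radio',(0,0),.049,np.pi/2),('strap',(.1,0),.009,np.pi/2),('jar',(-.1,0),.009,0)):
    t,g,h,L,W=OBJ[n]; x,y=onmat(*xy); k=getmask('top',t,m,(x,y,z0+h/2))
    if k is None: print(n,'none'); continue
    f=fit([(m,k)],(x,y,MA+da),h,L,W,False,z0); print(n,'mat',np.round(R@(f[:2]-MAT),4),round(f[2]-MA-da,3),f[-1])
im2,_=snap('scene')
cv2.imwrite('pics/end.png',np.hstack([cv2.resize(im[85:235,235:405,::-1],(400,353)),cv2.resize(im2[180:330,170:340,::-1],(400,353))]))
E
```

```text
43.0333
bl mat [0.0001 0.0636] 0.001 1.3935
br mat [ 0.0011 -0.0688] -0.03 1.5821
radio mat [0.0006 0.0007] 0.002 0.037
strap mat [ 0.1002 -0.0028] 0.001 0.0993
jar mat [-0.0998 -0.0028] 0.039 0.1012
```

View pics/end.png

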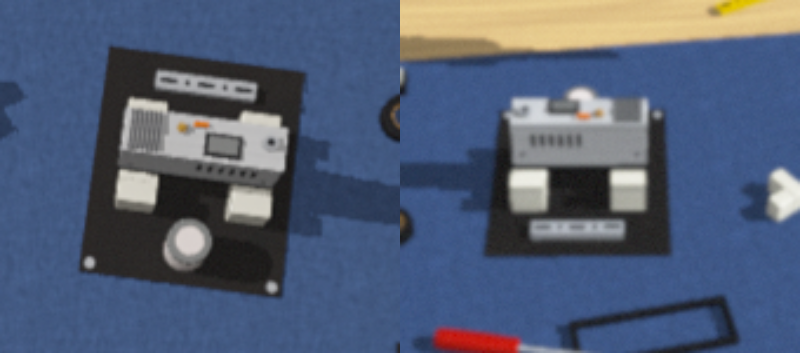

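The final pictures show the radio level in both recesses with the wiring up, the strap behind it and the jar upright in front. All of them are centred to within about 3 mm.

```bash
python3 -c "
from h import *
print(close_job())"
```

```text
the job is handed in; nothing more can be done
None
```

The job is handed in at about 43 s: the radio sits wiring side up in both foam blocks at the centre of the mat, with the strap behind it and the jar in front, each within about 3 mm of centre; the tape, foam corner and fuse holder were not touched.

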